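# Index the rotary work fixture to its second station and lock it

## Robot

A 7-joint arm with a two-finger parallel gripper is mounted at the origin on a cart in front of the work surface, level with it; the furniture and walls round the work are solid. World frame = base frame: x ahead of the robot, y to its left, z up, the work surface at z = 0. Lengths are in mm, angles in rad, forces in N, time in s.
With the tool pointing down it reaches from about 350 to 775 mm from the base axis. Payload 3.1 kg.
Tool frame: the origin (TCP) lies midway between the tips of the shut fingers; the grasp point (between the pads) lies 19 mm behind it; z points along the fingers, y is the line along which they close (so a half turn about z gives the same grasp; the last joint's range is limited). The gripper opens to 85 mm and grips with 20 to 120 N. Pads are 22 mm wide; open, the fingers measure 114 mm over their backs; the gripper's body (76 mm by 85 mm) begins 54 mm behind the grasp point. The pads swing forward as they close: fully open they stand 13 mm farther back than shut.
Start: joints at [1.171, 0.311, 0.014, 1.512, -0.004, 1.319, -0.027], TCP at [192.651, -515.173, 231.304] pointing down, gripper open.
Joint ranges: [-2.7, 2.7], [-0.3, 1.91], [-1.27, 1.3], [0.12, 2.57], [-1.44, 4.58], [0.2, 2.03], [-3.05, 3.05]. Speed limits (rad/s): [2.79, 2.79, 3.14, 3.14, 3.14, 3.14, 3.14].

## Interface

Orientations are given as a 3x3 rotation matrix whose columns are the frame's x, y, z axes.
In Python, from rig import arm, viewer gives the robot as it stands.
- The arm moves only by the tool step_arm, never from a script. Its argument "increments" is text: rows parted by semicolons, each of 4 numbers parted by spaces: the shift along the tool's x, y, z in m, then the turn about the tool's z in degrees. A call has 1 to 8 rows; each row is the pose to reach, as a shift and turn from the pose commanded when the call began, along the tool's axes at that moment; what a row does not reach only later rows make up. A row lasts 1/10 s, in which the tool goes at most 50 mm and 8.59 degrees, less where a joint would pass 70% of its speed; a pose out of reach is approached as far as the arm can. A call with a gripper value outside its range is refused whole. "jaw" is the opening, from 0 (shut) to 1 (fully open), set as the call begins (left out, the last holds). The fingers move at their own pace and stop on an object; the grip force is fixed at half the most. Time passes only in rows, so rows that repeat a pose let the fingers close. It gives the time, the measured TCP pose, the force, the opening and the grip force at its end, in the units of the state.
- arm.observe(): the state, without advancing time (a new reading comes with each control period).
- viewer.grab_frame(name): name is "scene" or "top"; returns the picture (420x560x3 uint8, red, green, blue); there is no depth.
- viewer.camera_info(name): a dict with "fx", "fy", "cx", "cy" (pixels), "world_from_camera" (4x4, takes a point from camera to world coordinates). Camera axes: x right, y down, z forward; pixel columns grow to the right and rows downward; lengths in mm; the calibration is good to about 2 mm. A picture is of the moment at which its call begins. camera_info takes no time and is no camera call.
- arm.finish_job(): hands the job in; it is judged then, once.
The state is a dict: "clock": time; "joints": joint angles; "qvel": joint speeds; "effort": joint torques, N m; "ee_pos": TCP position; "orientation": TCP orientation; "wrist_force": force on the tool from outside, world axes, zero at the start; "wrist_torque": the same for the moment, N m; "width": finger opening in mm; "finger_force": force on a finger pad.
Only numpy, scipy, OpenCV 4.12 (cv2) and the standard library are available. Lean on these libraries where they do the work, as an engineer would, in place of code of your own. Each camera call takes 0.05 s, during which the arm holds its last target. There are 200 camera calls.

## Task

The work block on the small rotary indexing fixture has to go on to its second station: pull the red T-handle of the index plunger up against its spring, turn it counter-clockwise (seen from above) and let it drop into the rest notch, so that the pin stays clear of the table; then swing the table counter-clockwise by its black peg to just short of its second notch, about an eighth of a turn. Put the T-handle back over its deep slot and let it go, so that the sprung pin rides on the rim, and turn the table on gently by the peg until you feel the pin snap fully home. The second notch was set by hand, so its place must be felt for; do not strain the pin sideways, and do not disturb the loose things on the bench.

Things in the scene. Friction and masses are not known exactly. Their poses are not given: they have to be found in the camera images.
- faceplate: the turning steel table, a disc 152 mm across, top 40 mm above the bench, with an orange work block strapped to its middle (clamp screws reach 72 mm above the bench). Origin on its vertical turning axis, 27 mm above the bench. A raised steel track on its rim (flat top 40 mm above the bench) has two notches 10.4 mm wide between brass cheeks; the pin stands in the first at the start
- pin_rod: vertical round steel index pin of the plunger, 8 mm across, ball-shaped end, greased, 66 mm from the table's axis. Origin on its axis at the tip, 34 mm above the bench when home (6 mm deep in a notch). Pressed by the table with more than 18 N it is strained
- plunger_lift (a joint): how far the plunger (pin and T-handle) is pulled up, m: 0 home in a notch, 0.006 pin resting on the flat track, 0.008 parked in the rest notch, 0.011 cross pin of the T-handle just clears the collar between slot and rest notch, 0.014 end of stroke. Spring 6 N at 0, 10 N at 0.014
- plunger_turn (a joint): turn of the T-handle, rad, growing counter-clockwise from above: 0 its cross pin stands over the deep slots of the collar (the pin can go down), 1.31 (75 degrees) over the rest notches, 3 mm deep; free to turn only when pulled up 11 mm or more. Stops at -0.10 and 1.42; play in slot and notch about 0.1
- table (a joint): turn of the table, rad, 0 with the pin in the first notch, growing counter-clockwise from above; stops at -0.25 and 1.55. The second notch is in a steel segment bolted on by hand, so it meets the pin somewhere between 0.83 and 1.4 (48 to 80 degrees). Stays where left: friction needs about 2 N at the peg (more when turned fast), about 5 N while the pin rides on the track
- t_handle (a point): centre of the red T-handle's bar (50 mm long, 14 mm thick, 18 mm high), on the plunger's axis, 92 mm above the bench when home. x along the bar, y across it (the way to grip), z up. The 33 mm wide notched collar below it reaches 69 mm above the bench, 23 mm below this point when home
- crank_peg (a point): a point on the axis of the table's upright black peg (17 to 19 mm thick, top 99 mm above the bench), 88 mm above the bench, at the right height to grip; 66 mm from the table's axis. It moves with the table
- table_axis (a point): point on the table's turning axis at the height of the table's top, 40 mm above the bench; fixed. Its x axis is the fixture's own front-to-back line; the plunger stands 66 mm from it along its -y axis
- caliper: loose digital caliper 75 x 232 x 15 mm lying on the bench, bystander; origin under its middle
- driver: loose blue screwdriver 25 x 176 x 24 mm lying on the bench, bystander; origin under its middle
- tape_roll: loose roll of black tape 53 mm across, 19 mm high, bystander; origin under its middle
- spare_block: loose white stepped block 30 x 52 x 24 mm, bystander; origin under its middle

How it is judged (in metres and radians):
On the way, in this order (a step that is already met when the one before it is completed fails the run):
1. the T-handle is let go in its rest notch, the pin clear of the table, which still stands at its first station (value of joint plunger_turn above 1.1 rad and value of joint plunger_lift between 0.0068 and 0.0095 m and value of joint table below 0.2 rad and contact force between the fingers and anything else below 0.5 N), for 0.1 s.
2. with the plunger parked, the table is swung well away from the first notch (value of joint table above 0.5 rad and value of joint plunger_lift above 0.0068 m and value of joint plunger_turn above 1.1 rad), for 0.1 s.
At the end, for the whole second after the job is handed in: the table stands at its second station (turned more than 0.75 rad) with the pin fully home in the second notch (plunger lift under 1.5 mm) and the T-handle back over its deep slot (within 0.2 rad), everything at rest (value of joint plunger_lift below 0.0015 m and value of joint plunger_turn below 0.2 rad and value of joint table above 0.75 rad and angular speed of faceplate below 0.05 rad/s); the robot touches nothing.
It fails at once if the pin is strained: the table presses on it with more than 18 N (contact force between pin_rod and faceplate above 18 N).
It fails at once if a loose bystander is pushed more than 20 mm (distance of any of caliper, driver, tape_roll, spare_block from where it was at the start of the episode above 0.02 m).
It also fails if it takes over 72 s, if anything falls off the work surface, if the arm or the gripper's body presses on something with over 40 N, if the wrist force passes 120 N, or if a joint passes its speed limit or range.

## Working session

There is one attempt and no reset: what is moved stays moved. The work goes in short steps, Python scripts to look and compute and a tool call to move; the robot and the scene stay as the last step left them, time stands still between calls to the robot, and variables do not carry over. Pictures are saved under pics/ and viewed, at most 10 in all, crops included, and the job is handed in when it is done.

Besides the shell and the picture viewer there is one more tool, called after "Emit:" as name(argument=value, ...), one argument or row to a line, values as JSON. step_arm: Moves the arm, as the interface text tells. Its arguments: {"type":"object","properties":{"increments":{"type":"string"},"jaw":{"type":"number"}},"required":["increments"]}

```bash
mkdir -p pics; python3 - <<'E'
from rig import arm, viewer
import cv2,numpy as np
for n in("scene","top"):
    im=viewer.grab_frame(n); cv2.imwrite(f"pics/{n}0.png",im[:,:,::-1]); 
    c=viewer.camera_info(n); print(n,c["fx"],c["fy"],c["cx"],c["cy"]); print(np.round(c["world_from_camera"],3))
s=arm.observe(); print(s["clock"],s["ee_pos"],np.round(s["orientation"],3),s["width"])
E
```

```text
scene 532.1304008673673 532.1304008673673 276.8597380251295 206.89216564704583
[[-5.31000e-01 -6.04000e-01  5.95000e-01 -1.58642e+02]
 [-8.47000e-01  3.63000e-01 -3.88000e-01  5.68682e+02]
 [ 1.80000e-02 -7.10000e-01 -7.04000e-01  8.75062e+02]
 [ 0.00000e+00  0.00000e+00  0.00000e+00  1.00000e+00]]
top 545.575003678119 545.575003678119 279.25340774684156 204.6563250444208
[[-1.800000e-02 -9.860000e-01  1.670000e-01  2.976820e+02]
 [-1.000000e+00  2.200000e-02  1.700000e-02  1.452150e+02]
 [-2.100000e-02 -1.670000e-01 -9.860000e-01  1.301129e+03]
 [ 0.000000e+00  0.000000e+00  0.000000e+00  1.000000e+00]]
0.1 [ 192.38175382 -514.54654521  230.31814674] [[ 0.937  0.35  -0.001]
 [ 0.35  -0.937  0.002]
 [-0.    -0.002 -1.   ]] 85.3660825573558
```

View pics/scene0.png

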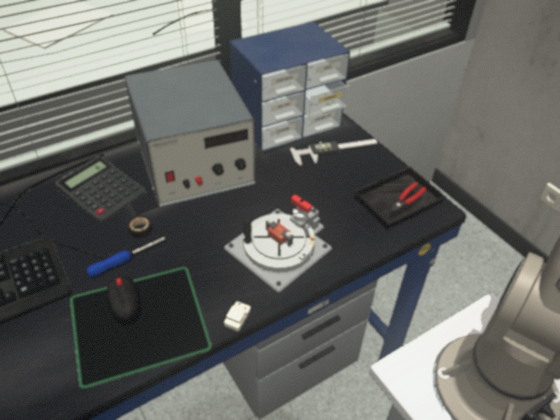

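View pics/top0.png

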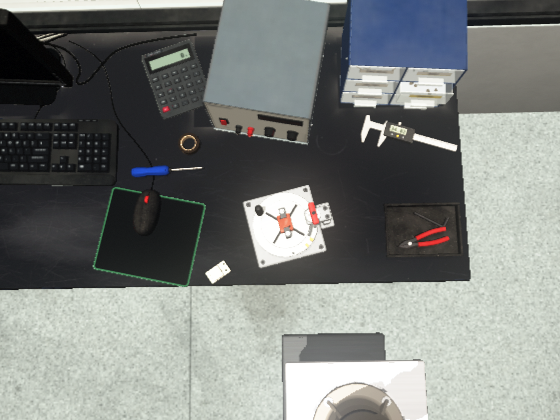

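The fixture shows near scene pixel (278,240) and top pixel (285,222), with the red handle at top (313,212) and the peg at top (259,211). I'll enlarge both.

```bash
python3 - <<'E'
import cv2,numpy as np
a=cv2.imread("pics/scene0.png")[185:285,220:340]; b=cv2.imread("pics/top0.png")[175:275,235:345]
f=lambda i,w:cv2.resize(i,None,fx=w,fy=w,interpolation=cv2.INTER_CUBIC)
a=f(a,6);b=f(b,6)
for im,x0,y0 in((a,220,185),(b,235,175)):
    for k in range(0,120,10):
        cv2.line(im,(k*6,0),(k*6,6),(0,255,0),1);cv2.putText(im,str(x0+k),(k*6,16),0,.4,(0,255,0),1)
        cv2.putText(im,str(y0+k),(0,k*6+4),0,.4,(0,255,0),1)
cv2.imwrite("pics/sc.png",a);cv2.imwrite("pics/tc.png",b)
E
```

```text
(no output)
```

View pics/sc.png

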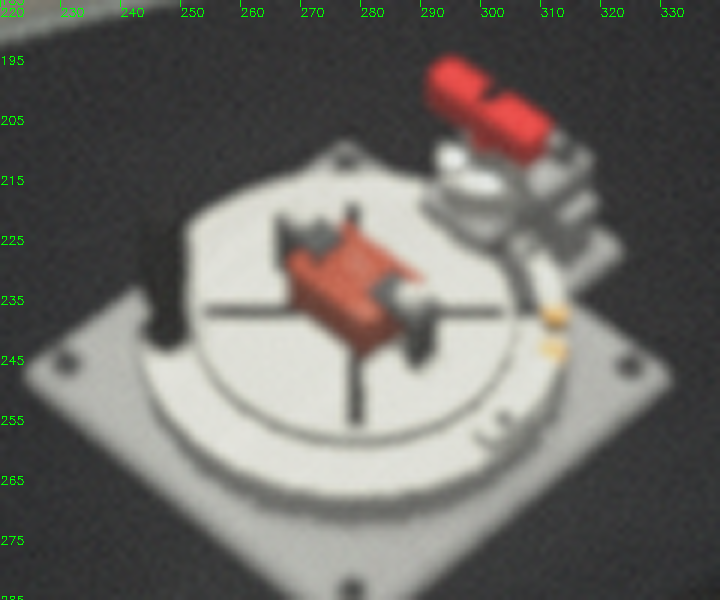

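View pics/tc.png

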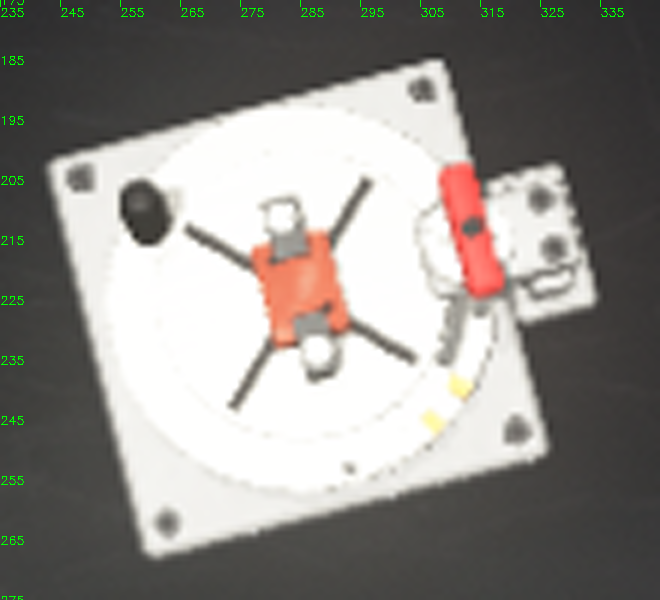

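The handle's top centre is at scene (302.2,201) and top (313.6,212.8). The peg's top is at scene (247.5,222) and top (258.6,208.8), and the second notch's brass cheeks are at top (307,245) and (311.5,239.5). Now I'll triangulate.

```bash
cat > h.py <<'E'
import numpy as np
from rig import arm, viewer
def ray(n,p):
    c=viewer.camera_info(n);T=np.array(c["world_from_camera"])
    return T[:3,3],T[:3,:3]@[(p[0]-c["cx"])/c["fx"],(p[1]-c["cy"])/c["fy"],1]
def tri(ps,pt):
    A=np.zeros((3,3));b=np.zeros(3);R=[ray("scene",ps),ray("top",pt)]
    for o,d in R:
        d=d/np.linalg.norm(d);P=np.eye(3)-np.outer(d,d);A+=P;b+=P@o
    x=np.linalg.solve(A,b); return x,[np.linalg.norm(np.cross(x-o,d/np.linalg.norm(d))) for o,d in R]
def atz(n,p,z):
    o,d=ray(n,p);return o+d*(z-o[2])/d[2]
E
python3 - <<'E'
from h import *
np.set_printoptions(precision=1,suppress=True)
T=lambda x,y:(235+x/6,175+y/6)
S=lambda x,y:(220+x/6,185+y/6)
print("handle",tri(S(493,95),T(471,226)),atz("top",T(471,226),101),atz("scene",S(493,95),101))
e1,e2=T(455,167),T(488,292); a,b=atz("top",e1,101),atz("top",e2,101);print("bar ends",a,b,np.linalg.norm(a-b))
s1,s2=S(450,65),S(535,125);a,b=atz("scene",s1,101),atz("scene",s2,101);print("bar ends sc",a,b)
print("peg",tri(S(165,225),T(142,203)),atz("top",T(142,203),99))
ts=[T(422,90),T(80,179),T(167,522),T(516,430)]
ss=[S(345,160),S(68,362),S(352,588),S(630,366)]  # far,left,near,right
# scene far corner = +x.. match by triangulation
for i,p in enumerate(ts):
    r=[tri(q,p) for q in ss]; k=min(range(4),key=lambda j:r[j][1][0]); print("screw",k,r[k])
c=np.array(ts).mean(0);P=[atz("top",p,12) for p in ts];C=np.mean(P,0);print("centre z12",C)
for p in P: print(p,np.hypot(*(p-C)[:2]))
d=(P[0]-P[1])+(P[3]-P[2]);print("-y dir yaw",np.arctan2(d[1],d[0])); d=(P[0]-P[3])+(P[1]-P[2]);print("x yaw",np.arctan2(d[1],d[0]))
for q in [(432,420),(460,388)]: p=atz("top",T(*q),40);print("cheek",p,np.hypot(*(p-C)[:2]),np.arctan2(*(p-C)[1::-1]))
E
```

```text
handle (array([480.3,  90.1, 105.2]), [np.float64(0.7755731476771662), np.float64(0.7755731476771993)]) [481.4  90.5 101. ] [483.2  86.9 101. ]
bar ends [503.7  95.8 101. ] [456.6  84.9 101. ] 48.317968691271446
bar ends sc [503.6  91.4 101. ] [463.3  82.8 101. ]
peg (array([493.8, 212.7,  94. ]), [np.float64(0.02509153939783456), np.float64(0.02509153939776844)]) [493.  212.5  99. ]
screw 0 (array([548.8, 104.8,  21.3]), [np.float64(0.060277448801615056), np.float64(0.060277448801730756)])
screw 1 (array([516.1, 241.4,  19.1]), [np.float64(0.14220886581100894), np.float64(0.14220886581097902)])
screw 2 (array([379.5, 208.6,  19.6]), [np.float64(0.12916000654883555), np.float64(0.12916000654887977)])
screw 3 (array([412.6,  71. ,  17.4]), [np.float64(0.4748629997084449), np.float64(0.4748629997083818)])
centre z12 [465.4 156.6  12. ]
[550.6 104.4  12. ] 99.94699600060098
[517.4 242.   12. ] 100.00075652145037
[380.  209.1  12. ] 100.13461739145717
[413.4  71.1  12. ] 100.11389015679339
-y dir yaw -1.3338514641325834
x yaw 0.23710966956469712
cheek [415.4 104.9  40. ] 71.92403392960277 -2.338460368954067
cheek [427.6  93.8  40. ] 73.36996102335368 -2.1119632418219245
```

Emit:
step_arm(
  increments="0.03 -0.029 0 0; 0.06 -0.058 0 0; 0.09 -0.087 0 0; 0.12 -0.116 0 0; 0.15 -0.145 0 0; 0.18 -0.174 0 0; 0.21 -0.203 0 0; 0.24 -0.232 0 0",
  jaw=0.5,
)

```text
clock: 0.9
ee_pos: [336.3, -212.0, 231.0]
orientation: [[0.937, 0.35, -0.0], [0.35, -0.937, 0.0], [-0.0, -0.0, -1.0]]
wrist_force: [0.8, 0.4, -0.3]
width: 43.2
finger_force: 0.0
```

Emit:
step_arm(
  increments="0.03 -0.029 0 1; 0.06 -0.058 0 2; 0.09 -0.087 0 3; 0.12 -0.116 0 4; 0.15 -0.145 0 5; 0.18 -0.174 0 6; 0.21 -0.203 0 6.8; 0.24 -0.232 0 6.8",
)

```text
clock: 1.7
ee_pos: [479.9, 88.8, 230.9]
orientation: [[0.972, 0.236, -0.001], [0.236, -0.972, -0.0], [-0.001, 0.0, -1.0]]
wrist_force: [0.3, -1.1, -0.2]
width: 42.6
finger_force: 0.0
```

```bash
cat >> h.py <<'E'
def st(tgt=None,yaw=None):
    s=arm.observe();R=np.array(s["orientation"]);y=np.arctan2(R[1,0],R[0,0])
    print("t",s["clock"],"tcp",np.round(s["ee_pos"],1),"yaw",round(y,3),"F",np.round(s["wrist_force"],1),"w",round(s["width"],1),"ff",np.round(s["finger_force"],1),"q7",round(s["joints"][6],2),"zax",np.round(R[:,2],3))
    if tgt is not None: print("shift m",np.round(R.T@(np.array(tgt)-s["ee_pos"])/1000,4),"turn",np.round(np.degrees((y-yaw+np.pi)%(2*np.pi)-np.pi),2))
E
python3 -c "
from h import *
st([480.5,91,120],.235)"
```

```text
t 1.7 tcp [479.9  88.8 230.9] yaw 0.238 F [ 0.3 -1.1 -0.2] w 42.6 ff 0.0 q7 -1.68 zax [-0.001 -0.    -1.   ]
shift m [ 0.0011 -0.002   0.1109] turn 0.2
```

Emit:
step_arm(
  increments="0.001 -0.002 0.025 0; 0.001 -0.002 0.05 0; 0.001 -0.002 0.075 0; 0.001 -0.002 0.1 0; 0.001 -0.002 0.111 0",
)

```text
clock: 2.2
ee_pos: [478.1, 89.1, 117.6]
orientation: [[0.972, 0.237, -0.005], [0.237, -0.972, -0.001], [-0.005, -0.0, -1.0]]
wrist_force: [-0.6, -0.4, 0.2]
width: 42.9
finger_force: 0.0
```

```bash
python3 - <<'E'
from h import *
import cv2
st()
f=lambda i,w:cv2.resize(i,None,fx=w,fy=w,interpolation=cv2.INTER_CUBIC)
a=f(viewer.grab_frame("scene")[160:270,235:335,::-1],4);b=f(viewer.grab_frame("top")[170:280,245:345,::-1],4)
cv2.imwrite("pics/g1.png",np.hstack([a,b]))
E
```

```text
t 2.2 tcp [478.1  89.1 117.6] yaw 0.239 F [-0.6 -0.4  0.2] w 42.9 ff 0.0 q7 -1.75 zax [-0.005 -0.001 -1.   ]
```

View pics/g1.png

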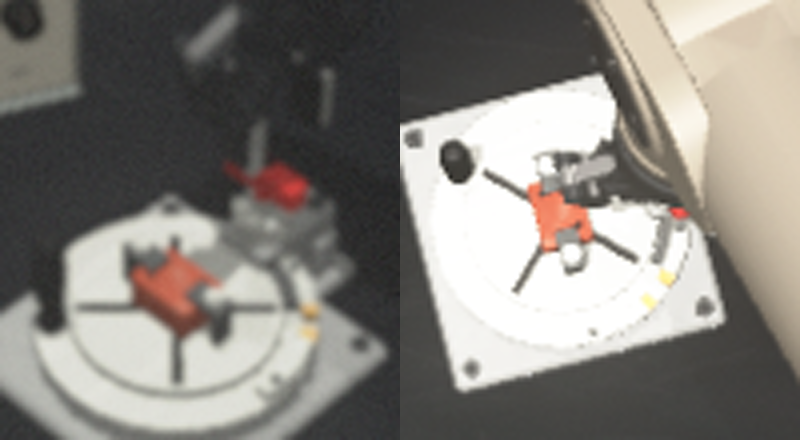

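The fingers straddle the red bar, at about (285,180) in the left crop. Next I go down to the grip height, settle and close.

```bash
python3 -c "
from h import *
st([480.5,91,75],.237)"
```

```text
t 2.3 tcp [478.6  89.2 118.6] yaw 0.239 F [0.7 0.  0.7] w 42.4 ff 0.0 q7 -1.75 zax [-0.004 -0.001 -1.   ]
shift m [ 0.0025 -0.0012  0.0436] turn 0.13
```

Emit:
step_arm(
  increments="0.001 -0.001 0.015 0; 0.001 -0.001 0.03 0; 0.001 -0.001 0.04 0; 0.001 -0.001 0.045 0; 0.001 -0.001 0.045 0; 0.001 -0.001 0.045 0",
)

```text
clock: 2.9
ee_pos: [481.6, 91.1, 76.0]
orientation: [[0.972, 0.237, 0.001], [0.237, -0.972, 0.0], [0.001, 0.0, -1.0]]
wrist_force: [-0.3, -0.5, 0.5]
width: 42.5
finger_force: 0.0
```

Emit:
step_arm(
  increments="0 0 0 0; 0 0 0 0; 0 0 0 0; 0 0 0 0; 0 0 0 0",
  jaw=0,
)

```text
clock: 3.4
ee_pos: [481.7, 90.3, 76.1]
orientation: [[0.972, 0.236, 0.001], [0.236, -0.972, -0.001], [0.001, 0.001, -1.0]]
wrist_force: [-0.7, -3.0, 5.6]
width: 13.3
finger_force: 60.3
```

Emit:
step_arm(
  increments="0 0 -0.004 0; 0 0 -0.008 0; 0 0 -0.0125 0; 0 0 -0.0125 0; 0 0 -0.0125 0",
)

```text
clock: 3.9
ee_pos: [481.4, 90.3, 87.2]
orientation: [[0.972, 0.236, 0.001], [0.236, -0.972, -0.0], [0.0, 0.0, -1.0]]
wrist_force: [5.1, -2.6, -10.2]
width: 12.9
finger_force: 58.5
```

Emit:
step_arm(
  increments="0 0 -0.0013 0; 0 0 -0.0013 0; 0 0 -0.0013 -4; 0 0 -0.0013 -10; 0 0 -0.0013 -16; 0 0 -0.0013 -22; 0 0 -0.0013 -22",
)

```text
clock: 4.6
ee_pos: [481.5, 89.7, 88.3]
orientation: [[0.812, 0.584, 0.0], [0.584, -0.812, -0.001], [-0.0, 0.001, -1.0]]
wrist_force: [4.6, -1.9, -10.2]
width: 13.2
finger_force: 58.5
```

Turning freely (lift about 12.2 mm). Continuing to 75°.

Emit:
step_arm(
  increments="0 0 0 -7; 0 0 0 -14; 0 0 0 -21; 0 0 0 -28; 0 0 0 -35; 0 0 0 -42; 0 0 0 -49; 0 0 0 -53",
)

```text
clock: 5.4
ee_pos: [482.4, 89.0, 88.5]
orientation: [[0.021, 1.0, 0.002], [1.0, -0.021, -0.002], [-0.001, 0.002, -1.0]]
wrist_force: [6.7, -2.6, -10.5]
width: 13.3
finger_force: 58.6
```

Emit:
step_arm(
  increments="0 0 0 0; 0 0 0 0; 0 0 0.002 0; 0 0 0.0035 0; 0 0 0.0045 0; 0 0 0.0045 0",
)

```text
clock: 6.0
ee_pos: [482.5, 89.0, 84.7]
orientation: [[0.024, 1.0, 0.002], [1.0, -0.024, -0.002], [-0.002, 0.002, -1.0]]
wrist_force: [5.6, -3.8, -6.2]
width: 13.0
finger_force: 59.4
```

```bash
python3 -c "
from h import *
st()"
```

```text
t 6.0 tcp [482.5  89.   84.7] yaw 1.547 F [ 5.6 -3.8 -6.2] w 13.0 ff 59.4 q7 -0.62 zax [ 0.002 -0.002 -1.   ]
```

Emit:
step_arm(
  increments="0 0 0.0008 0; 0 0 0.0008 0; 0 0 0.0008 0",
)

```text
clock: 6.3
ee_pos: [482.6, 89.0, 84.5]
orientation: [[0.024, 1.0, 0.003], [1.0, -0.024, -0.003], [-0.003, 0.003, -1.0]]
wrist_force: [3.2, -4.5, -2.4]
width: 12.9
finger_force: 59.9
```

Emit:
step_arm(
  increments="0 0 0 0; 0 0 0 0; 0 0 0 0; 0 0 0 0; 0 0 0 0; 0 0 0 0",
  jaw=0.5,
)

```text
clock: 6.9
ee_pos: [480.8, 91.2, 83.8]
orientation: [[0.022, 1.0, -0.0], [1.0, -0.022, 0.0], [0.0, -0.0, -1.0]]
wrist_force: [0.7, 0.1, -0.2]
width: 42.9
finger_force: 0.0
```

Emit:
step_arm(
  increments="0 0 -0.02 0; 0 0 -0.04 0; 0 0 -0.06 0; 0 0 -0.06 0",
)

```text
clock: 7.3
ee_pos: [482.9, 91.9, 146.3]
orientation: [[0.023, 1.0, 0.006], [1.0, -0.023, 0.001], [0.001, 0.006, -1.0]]
wrist_force: [-0.1, 0.2, -0.3]
width: 42.6
finger_force: 0.0
```

```bash
python3 -c "
from h import *
C=np.array([464.4,156.6]);phi=1.091;
st([C[0]+66*np.cos(phi),C[1]+66*np.sin(phi),140],1.09)"
```

```text
t 7.3 tcp [482.9  91.9 146.3] yaw 1.548 F [-0.1  0.2 -0.3] w 42.6 ff 0.0 q7 -0.56 zax [ 0.006  0.001 -1.   ]
shift m [0.1234 0.0091 0.0065] turn 26.25
```

Emit:
step_arm(
  increments="0.03 0.002 0 6; 0.06 0.004 0 12; 0.09 0.007 0 18; 0.121 0.009 0 25; 0.121 0.009 0 25; 0.121 0.009 0 25",
)

```text
clock: 7.9
ee_pos: [491.8, 212.3, 142.9]
orientation: [[0.44, 0.898, -0.002], [0.898, -0.44, -0.001], [-0.001, -0.001, -1.0]]
wrist_force: [0.3, -0.9, 0.3]
width: 43.0
finger_force: 0.0
```

```bash
python3 - <<'E'
from h import *
import cv2
st([494,213,70],1.11)
f=lambda i,w:cv2.resize(i,None,fx=w,fy=w,interpolation=cv2.INTER_CUBIC)
a=f(viewer.grab_frame("scene")[160:270,220:320,::-1],4);b=f(viewer.grab_frame("top")[170:280,235:335,::-1],4)
cv2.imwrite("pics/g2.png",np.hstack([a,b]))
E
```

```text
t 7.9 tcp [491.8 212.3 142.9] yaw 1.115 F [ 0.3 -0.9  0.3] w 43.0 ff 0.0 q7 -1.2 zax [-0.002 -0.001 -1.   ]
shift m [0.0017 0.0017 0.0728] turn 0.3
```

View pics/g2.png

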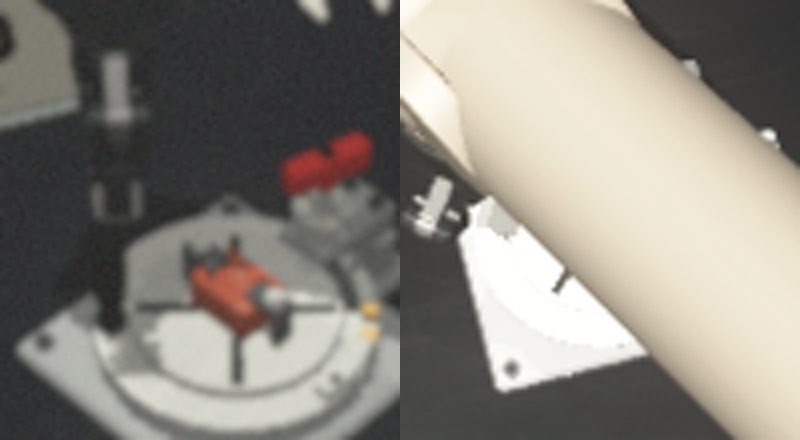

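The handle is parked and turned, and the fingers bracket the peg, whose top is near (110,245) in the left crop. I'll go down and grip it.

Emit:
step_arm(
  increments="0.001 0.001 0.02 0; 0.001 0.001 0.04 0; 0.001 0.001 0.06 0; 0.001 0.001 0.072 0; 0.001 0.001 0.072 0; 0.001 0.001 0.072 0",
)

```text
clock: 8.6
ee_pos: [494.4, 211.7, 72.1]
orientation: [[0.444, 0.896, 0.0], [0.896, -0.444, 0.0], [0.0, 0.0, -1.0]]
wrist_force: [0.0, 1.2, 0.0]
width: 42.8
finger_force: 0.0
```

Emit:
step_arm(
  increments="0 0 0 0; 0 0 0 0; 0 0 0 0; 0 0 0 0; 0 0 0 0",
  jaw=0,
)

```text
clock: 9.1
ee_pos: [495.5, 212.4, 73.2]
orientation: [[0.443, 0.896, 0.003], [0.896, -0.443, 0.0], [0.002, 0.003, -1.0]]
wrist_force: [0.8, -1.6, 5.4]
width: 15.5
finger_force: 58.9
```

```bash
cat >> h.py <<'E'
def red():
    im=viewer.grab_frame("scene").astype(int)[180:225,280:330]
    m=(im[...,0]>110)&(im[...,1]<90)&(im[...,2]<90);v,u=np.nonzero(m)
    return len(u),round(u.mean()+280,2),round(v.mean()+180,2),v.min()+180,v.max()+180
E
python3 -c "
from h import *
st();print(red())"
```

```text
t 9.1 tcp [495.5 212.4  73.2] yaw 1.112 F [ 0.8 -1.6  5.4] w 15.5 ff 58.9 q7 -1.26 zax [ 0.003  0.    -1.   ]
(175, np.float64(301.02), np.float64(200.88), np.int64(193), np.int64(208))
```

Emit:
step_arm(
  increments="-0.0002 -0.0046 0 -4; -0.0006 -0.0092 0 -8; -0.0014 -0.0137 0 -12; -0.0026 -0.0182 0 -16; -0.004 -0.0226 0 -20; -0.0057 -0.0268 0 -24; -0.0077 -0.031 0 -28; -0.01 -0.035 0 -32",
)

```text
clock: 9.95
ee_pos: [460.8, 218.3, 73.2]
orientation: [[-0.101, 0.995, 0.005], [0.995, 0.101, -0.0], [-0.001, 0.005, -1.0]]
wrist_force: [2.9, -2.3, 5.1]
width: 15.5
finger_force: 58.9
```

```bash
cat >> h.py <<'E'
def tab():
    p=arm.observe()["ee_pos"]; print("phi-phi0",round(np.arctan2(p[1]-153.5,p[0]-465.2)-1.102,3),"r",round(np.hypot(p[0]-465.2,p[1]-153.5),1))
E
python3 -c "
from h import *
st();tab()"
```

```text
t 9.95 tcp [460.8 218.3  73.2] yaw 1.672 F [ 2.9 -2.3  5.1] w 15.5 ff 58.9 q7 -0.81 zax [ 0.005 -0.    -1.   ]
phi-phi0 0.537 r 64.9
```

Emit:
step_arm(
  increments="-0.0001 -0.003 0 -2; -0.0003 -0.006 0 -5; -0.0005 -0.0075 0 -7; -0.0005 -0.0075 0 -7",
)

```text
clock: 10.35
ee_pos: [452.8, 216.9, 73.2]
orientation: [[-0.219, 0.976, 0.004], [0.976, 0.219, -0.001], [-0.002, 0.004, -1.0]]
wrist_force: [2.1, -3.2, 7.1]
width: 15.9
finger_force: 59.2
```

Emit:
step_arm(
  increments="0 0 0 0; 0 0 0 0; 0 0 0 0; 0 0 0 0; 0 0 0 0",
  jaw=0.5,
)

```text
clock: 10.85
ee_pos: [450.4, 217.6, 71.5]
orientation: [[-0.22, 0.975, -0.001], [0.975, 0.22, -0.0], [0.0, -0.001, -1.0]]
wrist_force: [-0.2, 0.1, -0.0]
width: 42.9
finger_force: 0.0
```

Emit:
step_arm(
  increments="0 0 -0.025 0; 0 0 -0.05 0; 0 0 -0.07 0; 0 0 -0.07 0",
)

```text
clock: 11.25
ee_pos: [452.4, 219.1, 144.4]
orientation: [[-0.22, 0.975, 0.005], [0.975, 0.22, 0.003], [0.001, 0.006, -1.0]]
wrist_force: [0.8, -0.4, 0.8]
width: 42.4
finger_force: 0.0
```

```bash
python3 - <<'E'
from h import *
st([482,90,145],1.547)
E
```

```text
t 11.25 tcp [452.4 219.1 144.4] yaw 1.793 F [ 0.8 -0.4  0.8] w 42.4 ff 0.0 q7 -0.64 zax [ 0.005  0.003 -1.   ]
shift m [-0.1324  0.0005 -0.0008] turn 14.07
```

Emit:
step_arm(
  increments="-0.03 0 0 4; -0.06 0 0 8; -0.09 0 0 12; -0.12 0 0 14; -0.132 0.0005 0 14; -0.132 0.0005 0 14; -0.132 0.0005 0 14",
)

```text
clock: 11.95
ee_pos: [479.6, 90.5, 141.5]
orientation: [[0.021, 1.0, -0.001], [1.0, -0.021, 0.002], [0.002, -0.001, -1.0]]
wrist_force: [0.8, 0.0, -0.1]
width: 42.9
finger_force: 0.0
```

```bash
python3 - <<'E'
from h import *
st([482,90,84],1.547)
E
```

```text
t 11.95 tcp [479.6  90.5 141.5] yaw 1.55 F [ 0.8  0.  -0.1] w 42.9 ff 0.0 q7 -0.57 zax [-0.001  0.002 -1.   ]
shift m [-0.0005  0.0024  0.0575] turn 0.18
```

Emit:
step_arm(
  increments="0 0.002 0.02 0; 0 0.002 0.04 0; 0 0.002 0.053 0; 0 0.002 0.058 0; 0 0.002 0.058 0; 0 0.002 0.058 0",
)

```text
clock: 12.55
ee_pos: [482.8, 89.6, 84.4]
orientation: [[0.022, 1.0, 0.001], [1.0, -0.022, 0.001], [0.001, 0.001, -1.0]]
wrist_force: [1.0, -1.1, 0.8]
width: 42.6
finger_force: 0.0
```

Emit:
step_arm(
  increments="0 0 0 0; 0 0 0 0; 0 0 0 0; 0 0 0 0; 0 0 0 0",
  jaw=0,
)

```text
clock: 13.05
ee_pos: [483.1, 88.9, 84.5]
orientation: [[0.023, 1.0, 0.002], [1.0, -0.023, 0.0], [0.0, 0.002, -1.0]]
wrist_force: [-0.1, -0.1, 4.9]
width: 13.1
finger_force: 61.0
```

Emit:
step_arm(
  increments="0 0 -0.002 0; 0 0 -0.004 0; 0 0 -0.006 0; 0 0 -0.006 0",
)

```text
clock: 13.45
ee_pos: [482.8, 88.9, 88.9]
orientation: [[0.023, 1.0, 0.001], [1.0, -0.023, 0.001], [0.001, 0.001, -1.0]]
wrist_force: [4.5, 2.0, -10.6]
width: 12.9
finger_force: 58.9
```

Emit:
step_arm(
  increments="0 0 0 6; 0 0 0 13; 0 0 0 20; 0 0 0 27; 0 0 0 34; 0 0 0 41; 0 0 0 48; 0 0 0 55",
)

```text
clock: 14.25
ee_pos: [482.0, 89.4, 88.4]
orientation: [[0.834, 0.551, -0.001], [0.551, -0.834, 0.002], [0.0, -0.002, -1.0]]
wrist_force: [4.6, 2.0, -10.6]
width: 12.9
finger_force: 58.9
```

Emit:
step_arm(
  increments="0 0 0 6; 0 0 0 12; 0 0 0 18; 0 0 0 20; 0 0 0 20; 0 0 0 20",
)

```text
clock: 14.85
ee_pos: [481.8, 89.8, 88.6]
orientation: [[0.971, 0.238, -0.001], [0.238, -0.971, 0.002], [-0.001, -0.002, -1.0]]
wrist_force: [4.5, 2.9, -10.8]
width: 13.1
finger_force: 58.9
```

Emit:
step_arm(
  increments="0 0 0.001 0; 0 0 0.0025 0; 0 0 0.004 0; 0 0 0.0055 0; 0 0 0.007 0; 0 0 0.007 0; 0 0 0.007 0",
)

```text
clock: 15.55
ee_pos: [482.0, 89.7, 83.0]
orientation: [[0.971, 0.238, -0.0], [0.238, -0.971, 0.001], [-0.0, -0.001, -1.0]]
wrist_force: [1.3, 5.1, -5.8]
width: 12.7
finger_force: 59.5
```

Emit:
step_arm(
  increments="0 0 0.001 0; 0 0 0.0015 0; 0 0 0.0015 0",
)

```text
clock: 15.85
ee_pos: [482.2, 89.6, 82.4]
orientation: [[0.971, 0.237, 0.0], [0.237, -0.971, 0.0], [0.0, -0.0, -1.0]]
wrist_force: [-1.5, 4.8, 4.1]
width: 13.1
finger_force: 61.1
```

Emit:
step_arm(
  increments="0 0 0 0; 0 0 0 0; 0 0 0 0; 0 0 0 0; 0 0 0 0",
  jaw=0.5,
)

```text
clock: 16.35
ee_pos: [482.3, 88.1, 81.2]
orientation: [[0.972, 0.236, -0.0], [0.236, -0.972, -0.001], [-0.0, 0.001, -1.0]]
wrist_force: [0.4, 0.8, 0.1]
width: 42.7
finger_force: 0.0
```

Emit:
step_arm(
  increments="0 0 -0.025 0; 0 0 -0.045 0; 0 0 -0.065 0; 0 0 -0.065 0; 0 0 -0.065 0",
)

```text
clock: 16.85
ee_pos: [482.3, 88.5, 146.2]
orientation: [[0.972, 0.237, 0.0], [0.237, -0.972, -0.0], [0.0, 0.001, -1.0]]
wrist_force: [-0.5, 0.2, -0.0]
width: 42.7
finger_force: 0.0
```

```bash
python3 - <<'E'
from h import *
st([452,217.5,142],1.793)
E
```

```text
t 16.85 tcp [482.3  88.5 146.2] yaw 0.239 F [-0.5  0.2 -0. ] w 42.7 ff 0.0 q7 -1.74 zax [ 0. -0. -1.]
shift m [ 0.001  -0.1325  0.0041] turn -89.04
```

Emit:
step_arm(
  increments="0 -0.02 0 -8; 0 -0.04 0 -16; 0 -0.06 0 -24; 0 -0.08 0 -32; 0 -0.1 0 -40; 0 -0.12 0 -48; 0.001 -0.1325 0 -56; 0.001 -0.1325 0 -64",
)

```text
clock: 17.65
ee_pos: [450.0, 219.9, 145.1]
orientation: [[0.203, 0.979, -0.003], [0.979, -0.203, 0.001], [0.0, -0.003, -1.0]]
wrist_force: [0.5, -0.1, -0.2]
width: 42.5
finger_force: 0.0
```

Emit:
step_arm(
  increments="0 0 0 -8; 0 0 0 -16; 0 0 0 -24; 0 0 0 -25; 0 0 0 -25",
)

```text
clock: 18.15
ee_pos: [451.3, 217.3, 145.2]
orientation: [[-0.218, 0.976, -0.002], [0.976, 0.218, -0.001], [-0.0, -0.002, -1.0]]
wrist_force: [-0.2, 0.1, 0.4]
width: 42.9
finger_force: 0.0
```

```bash
python3 - <<'E'
from h import *
import cv2
st([452,217.5,72],1.793);print(red())
f=lambda i,w:cv2.resize(i,None,fx=w,fy=w,interpolation=cv2.INTER_CUBIC)
cv2.imwrite("pics/g3.png",f(viewer.grab_frame("scene")[160:270,220:335,::-1],6))
E
```

```text
t 18.15 tcp [451.3 217.3 145.2] yaw 1.79 F [-0.2  0.1  0.4] w 42.9 ff 0.0 q7 -0.63 zax [-0.002 -0.001 -1.   ]
shift m [0.0001 0.0009 0.0732] turn -0.16
(180, np.float64(301.37), np.float64(201.28), np.int64(192), np.int64(209))
```

View pics/g3.png

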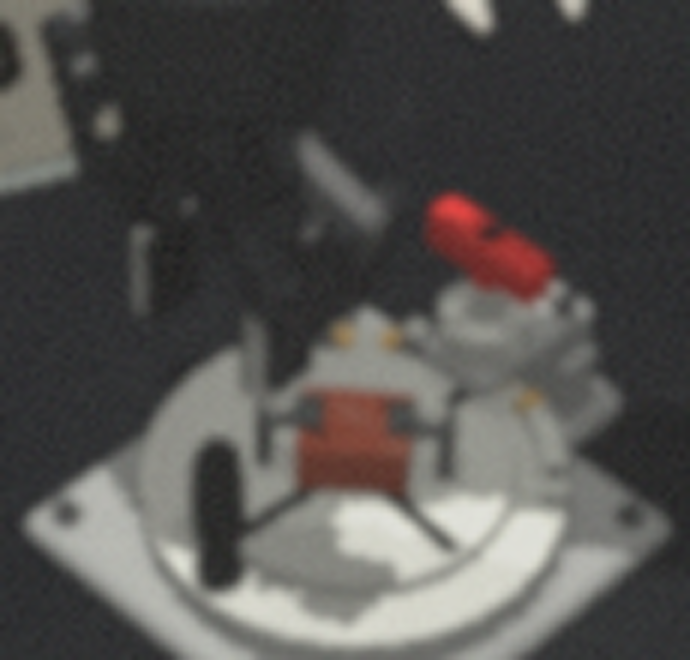

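The handle is back over its slot and still raised. The peg's top is at scene px (255.8,235.5), and one of the second notch's cheeks shows at (308.3,226.3). I'll check the peg and notch positions.

```bash
python3 - <<'E'
from h import *
C=np.array([465.2,153.5])
p=atz("scene",(220+216/6,160+450/6),99);print(p,np.arctan2(*(p[:2]-C)[::-1])-1.102)
for q in[(530,398),(340,335),(390,335)]:
    p=atz("scene",(220+q[0]/6,160+q[1]/6),40);d=p[:2]-C;print(p,np.hypot(*d),np.arctan2(d[1],d[0])+1.334)
E
```

```text
[451.60368252 217.58034836  99.        ] 0.6778717797546461
[461.46345324  81.73517769  40.        ] 71.86203102493538 -0.2888159044290819
[523.40187181 123.3959755   40.        ] 65.52640821588052 0.8566599306030556
[513.97162568 107.737478    40.        ] 66.87959249191665 0.5804219576293962
```

Emit:
step_arm(
  increments="0 0.0005 0.025 0; 0 0.0005 0.05 0; 0 0.0005 0.065 0; 0 0.0005 0.073 0; 0 0.0005 0.073 0; 0 0.0005 0.073 0",
)

```text
clock: 18.85
ee_pos: [452.9, 218.4, 74.0]
orientation: [[-0.22, 0.976, 0.001], [0.976, 0.22, 0.001], [0.0, 0.001, -1.0]]
wrist_force: [-0.4, -0.0, 0.4]
width: 42.9
finger_force: 0.0
```

Emit:
step_arm(
  increments="0 0 0 0; 0 0 0 0; 0 0 0 0; 0 0 0 0; 0 0 0 0",
  jaw=0,
)

```text
clock: 19.35
ee_pos: [452.9, 218.3, 74.4]
orientation: [[-0.22, 0.976, 0.002], [0.976, 0.22, 0.0], [0.0, 0.002, -1.0]]
wrist_force: [-1.2, -0.5, 6.0]
width: 15.9
finger_force: 58.8
```

```bash
python3 - <<'E'
from h import *
st();tab();print(red(),red())
E
```

```text
t 19.35 tcp [452.9 218.3  74.4] yaw 1.792 F [-1.2 -0.5  6. ] w 15.9 ff 58.8 q7 -0.7 zax [ 0.002  0.    -1.   ]
phi-phi0 0.656 r 66.0
(182, np.float64(301.0), np.float64(200.81), np.int64(192), np.int64(209)) (185, np.float64(301.06), np.float64(200.89), np.int64(192), np.int64(209))
```

Emit:
step_arm(
  increments="0 -0.0006 0 -0.5; 0 -0.0012 0 -1; 0 -0.0018 0 -1.5; 0 -0.0024 0 -2; 0 -0.003 0 -2.6; 0 -0.0036 0 -3.1; 0 -0.0042 0 -3.6; -0.0001 -0.005 0 -4.3",
)

```text
clock: 20.25
ee_pos: [448.5, 217.1, 74.4]
orientation: [[-0.292, 0.956, 0.002], [0.956, 0.292, 0.001], [0.0, 0.002, -1.0]]
wrist_force: [-0.5, -0.0, 5.6]
width: 15.3
finger_force: 58.9
```

```bash
python3 - <<'E'
from h import *
st();tab();print(red())
E
```

```text
t 20.25 tcp [448.5 217.1  74.4] yaw 1.868 F [-0.5 -0.   5.6] w 15.3 ff 58.9 q7 -0.64 zax [ 0.002  0.001 -1.   ]
phi-phi0 0.725 r 65.8
(188, np.float64(301.15), np.float64(201.32), np.int64(192), np.int64(210))
```

Emit:
step_arm(
  increments="0 -0.0006 0 -0.5; 0 -0.0012 0 -1; 0 -0.0018 0 -1.5; 0 -0.0024 0 -2; 0 -0.003 0 -2.6; 0 -0.0036 0 -3.1",
)

```text
clock: 20.9
ee_pos: [444.3, 215.7, 74.4]
orientation: [[-0.344, 0.939, 0.001], [0.939, 0.344, -0.001], [-0.001, 0.001, -1.0]]
wrist_force: [-0.2, -1.6, 6.6]
width: 15.0
finger_force: 59.1
```

```bash
python3 - <<'E'
from h import *
st();tab();print(red())
E
```

```text
t 20.9 tcp [444.3 215.7  74.4] yaw 1.922 F [-0.2 -1.6  6.6] w 15.0 ff 59.1 q7 -0.59 zax [ 0.001 -0.001 -1.   ]
phi-phi0 0.794 r 65.6
(184, np.float64(300.95), np.float64(201.32), np.int64(192), np.int64(210))
```

Emit:
step_arm(
  increments="0 -0.0005 0 -0.4; 0 -0.001 0 -0.9; 0 -0.0015 0 -1.3; 0 -0.0015 0 -1.3",
)

```text
clock: 21.35
ee_pos: [442.1, 214.8, 74.4]
orientation: [[-0.366, 0.931, -0.0], [0.931, 0.366, -0.002], [-0.002, -0.001, -1.0]]
wrist_force: [-5.0, -3.0, 9.5]
width: 15.1
finger_force: 59.4
```

Emit:
step_arm(
  increments="0 -0.0005 0 -0.4; 0 -0.001 0 -0.9; 0 -0.0015 0 -1.3; 0 -0.0015 0 -1.3",
)

```text
clock: 21.75
ee_pos: [441.5, 214.5, 74.4]
orientation: [[-0.386, 0.922, 0.001], [0.922, 0.386, -0.001], [-0.001, 0.001, -1.0]]
wrist_force: [-1.7, -1.7, 6.7]
width: 15.7
finger_force: 59.2
```

```bash
python3 - <<'E'
from h import *
st();tab();print(red())
E
```

```text
t 21.75 tcp [441.5 214.5  74.4] yaw 1.967 F [-1.7 -1.7  6.7] w 15.7 ff 59.2 q7 -0.55 zax [ 0.001 -0.001 -1.   ]
phi-phi0 0.839 r 65.5
(186, np.float64(300.75), np.float64(203.06), np.int64(194), np.int64(212))
```

The handle seems to have dropped. I'll compare it with the home picture from the start.

```bash
python3 - <<'E'
from h import *
import cv2
im=cv2.imread("pics/scene0.png")[:,:,::-1].astype(int)[180:225,280:330]
m=(im[...,0]>110)&(im[...,1]<90)&(im[...,2]<90);v,u=np.nonzero(m);print(len(u),u.mean()+280,v.mean()+180,v.min()+180,v.max()+180)
st();print(red(),red())
E
```

```text
208 301.0769230769231 203.26442307692307 194 212
t 21.8 tcp [441.5 214.5  74.4] yaw 1.967 F [-2.7 -2.2  8. ] w 15.2 ff 59.2 q7 -0.55 zax [ 0.001 -0.001 -1.   ]
(188, np.float64(300.76), np.float64(203.09), np.int64(194), np.int64(212)) (186, np.float64(300.8), np.float64(202.98), np.int64(194), np.int64(212))
```

It looks home. I'll release, withdraw and check in the clear.

Emit:
step_arm(
  increments="0 0.0005 0 0; 0 0.001 0 0; 0 0.001 0 0",
)

```text
clock: 22.2
ee_pos: [441.5, 214.6, 74.4]
orientation: [[-0.386, 0.922, -0.001], [0.922, 0.386, -0.002], [-0.002, -0.002, -1.0]]
wrist_force: [-2.9, -2.7, 10.2]
width: 15.3
finger_force: 59.5
```

Emit:
step_arm(
  increments="0 0 0 0; 0 0 0 0; 0 0 0 0; 0 0 0 0; 0 0 0 0",
  jaw=0.5,
)

```text
clock: 22.7
ee_pos: [442.2, 214.9, 73.1]
orientation: [[-0.386, 0.923, -0.0], [0.923, 0.386, 0.0], [0.0, -0.0, -1.0]]
wrist_force: [-0.3, -0.5, -0.1]
width: 42.6
finger_force: 0.0
```

Emit:
step_arm(
  increments="0 0 -0.025 0; 0 0 -0.05 0; 0 0 -0.08 0; 0 0 -0.11 0; 0 0 -0.14 0; 0 0 -0.14 0",
)

```text
clock: 23.3
ee_pos: [444.4, 217.1, 217.3]
orientation: [[-0.386, 0.922, 0.008], [0.923, 0.386, 0.004], [0.001, 0.008, -1.0]]
wrist_force: [-0.2, 0.4, -0.1]
width: 43.0
finger_force: 0.0
```

```bash
python3 - <<'E'
from h import *
import cv2
st();print([red() for _ in range(4)])
f=lambda i,w:cv2.resize(i,None,fx=w,fy=w,interpolation=cv2.INTER_CUBIC)
a=f(cv2.imread("pics/scene0.png")[185:245,285:335],8);b=f(viewer.grab_frame("scene")[185:245,285:335,::-1],8)
cv2.imwrite("pics/g4.png",np.hstack([a,b]))
E
```

```text
t 23.3 tcp [444.4 217.1 217.3] yaw 1.967 F [-0.2  0.4 -0.1] w 43.0 ff 0.0 q7 -0.42 zax [ 0.008  0.004 -1.   ]
[(172, np.float64(301.54), np.float64(203.78), np.int64(195), np.int64(212)), (172, np.float64(301.55), np.float64(203.8), np.int64(195), np.int64(212)), (168, np.float64(301.4), np.float64(203.64), np.int64(195), np.int64(212)), (167, np.float64(301.39), np.float64(203.75), np.int64(195), np.int64(212))]
```

View pics/g4.png

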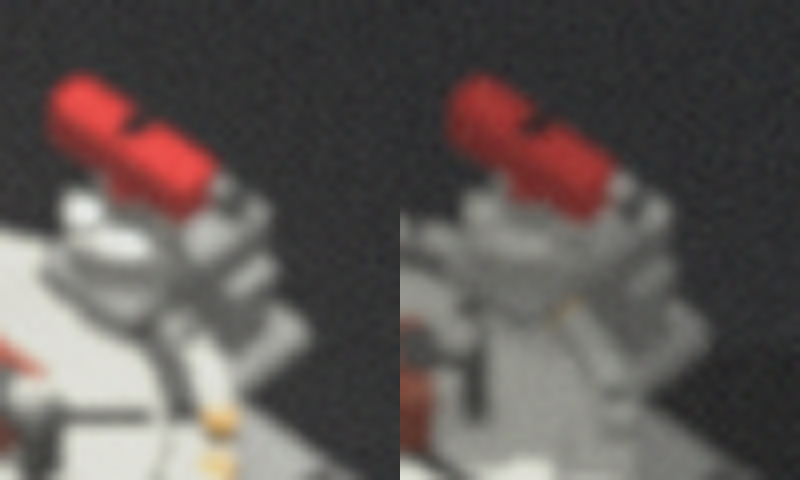

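The bar stands in the same pixels as in the home picture: left end at (48,100) against (448,100), bottom at (180,215) against (580,215). The second notch's cheek is under the plunger and the robot is clear, so I'm handing in.

```bash
python3 -c "
from rig import arm
print(arm.finish_job())"
```

```text
the job is handed in; nothing more can be done
None
```

I handed the job in at about 23.5 s of the 72 s allowed: the table is at about 0.84 rad by my measurement, the pin looks fully home in the second notch with the T-handle over its deep slot, and the gripper is clear; the rig returned no verdict.

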